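Key the conveyor's belt pulley onto its gearmotor shaft

ROBOT

A 6-joint arm with a two-finger parallel gripper is mounted at the origin on the work surface. World frame = base frame: x ahead of the robot, y to its left, z up, the work surface at z = 0. Lengths are in m, angles in rad, forces in N, time in s.
With the tool pointing down it reaches from about 0.25 to 0.775 m from the base axis. Payload 4 kg.
Tool frame: the origin (TCP) lies midway between the tips of the shut fingers; the grasp point (between the pads) lies 19 mm behind it; y points along the fingers, x is the direction in which the jaws open and shut, and the axes are right-handed (so a half turn about y gives the same grasp; the last joint's range is limited). The gripper opens to 94 mm and grips with 3 to 60 N. Pads are 16 mm wide; open, the fingers measure 119 mm over their backs; the gripper's body (75 mm by 177 mm) begins 78 mm behind the grasp point.
Start: joints at [-1.219, 0.087, 1.371, -0, 1.684, -0.103], TCP at [0.242, -0.494, 0.206] pointing down, gripper open.
Joint ranges: [-3.1, 3.1], [-0.76, 2.03], [0.27, 2.55], [-1.08, 4.22], [0.17, 2.65], [-2.57, 2.57]. Speed limits (rad/s): [2.79, 2.79, 3.14, 3.14, 3.14, 3.14].

INTERFACE

Orientations are given as [roll, pitch, yaw] about the fixed x, y, z axes, in that order (R = Rz(yaw) Ry(pitch) Rx(roll)).
In Python, from bench import robot gives the robot as it stands.
- The arm moves only by the shell command python3 -m creep 'ROWS'. ROWS is JSON, a list of rows, each a list of 7 numbers: the shift along the tool's x, y, z in mm, then the turn, a rotation vector about the tool's x, y, z in degrees, then the closure in counts, from 0 (fully open) to 255 (shut). A call has 1 to 5 rows; each row is the pose to reach, as a shift and turn from the pose commanded when the call began, along the tool's axes at that moment; what a row does not reach only later rows make up. A row lasts 1/8 s, in which the tool goes at most 62.5 mm and 10.7 degrees, less where a joint would pass 70% of its speed; a pose out of reach is approached as far as the arm can. A call with a gripper value outside its range is refused whole. The fingers move at their own pace and stop on an object; the grip force is fixed at half the most. Time passes only in rows, so rows that repeat a pose let the fingers close. It gives the time, the measured TCP pose, the force and the opening at its end, in the units of the state.
- robot.get_obs(): the state, without advancing time (a new reading comes with each control period).
- robot.snapshot(name): name is "side" or "top" or "wrist"; returns a dict with "color" (480x640x3 uint8, blue, green, red), "fx", "fy", "cx", "cy" (pixels), "world_from_camera" (4x4, takes a point from camera to world coordinates); the wrist camera has in their place "mount" (4x4, takes a point from camera to tool coordinates, whose origin is the TCP and whose axes are the tool frame's). Camera axes: x right, y down, z forward; pixel columns grow to the right and rows downward; lengths in m; the calibration is good to about 2 mm. A picture is of the moment at which its call begins: read the wrist's pose just before it. There is no depth.
- robot.close_job(): hands the job in, once; it reports no verdict.
Trained networks look in the newest picture that a camera, given by its name, has taken for a name from the list of things; names that differ only in an ending like _2 or _b are one class to them, and where a whole thing is asked for, a point or a joint stands for the part that bears it (a point fixed in the world has none). Each returns a list of dicts, best first, with "p" (0 to 1); they miss things now and then, are a little off and sometimes report something else, mostly with a low value. They report only what shows in the picture. A call takes as long as a camera call.
- robot.spot_in(name, camera): "point" ([x, y, z] in m, in world coordinates, good to about 4 mm: the middle of the surface that is visible of it).
- robot.landmark_of(name, camera): "point" ([x, y, z] in m, in world coordinates, good to about 4 mm: a listed point, or the origin of a listed thing).
The state is a dict: "time": time; "joint_positions": joint angles; "qvel": joint speeds; "joint_torque": joint torques, N m; "tool_pos": TCP position; "ee_rot": TCP orientation; "wrist_force": force on the tool from outside, world axes, zero at the start; "wrist_torque": the same for the moment, N m; "width": finger opening in m.
Only numpy, scipy, OpenCV 4.12 (cv2) and the standard library are available. Lean on these libraries where they do the work, as an engineer would, in place of code of your own. Each camera call takes 0.05 s, during which the arm holds its last target.

TASK

The belt pulley has been slipped onto the nose of the gearmotor's upright shaft and is sitting on the end of the key. With your fingertips, without picking it up, push the pulley round until the keyway in its hub meets the key, then press it down until it is fully home against the shaft's shoulder. Leave the bin, tin, collar and wrench where they are.

Things in the scene. Friction and masses are not known exactly. Their poses are not given: they have to be found in the camera images.
- gearmotor: worm gearmotor on a grey base plate, fixed; its shaft cannot turn. Origin on the bench straight below the upright shaft's axis, z up. Finned grey motor lies along its +x (55 to 258 mm; axis at y -50, 66 mm up; top 124 mm up). Silver housing x -55 to 55, y -95 to 55, bearing cover up to 118 mm. The key stands on the side away from the motor (-x): there the keyway must point
- shaft_end (a point): centre of the upper end face of the shaft, on its axis, 192 mm above the bench. Shaft radius 12.5 mm above a shoulder (radius 18) whose top is 134 mm up. The end face has a tapped hole and a small red paint mark on the side of the key; an open key slot runs up to it
- key (a point): upper end of the brass key, 14.5 mm out from the shaft's axis, 156 mm above the bench. Key 8 mm wide, from the shoulder 22 mm up, standing out to 16.5 mm from the axis; its upper end is rounded (radius 4 mm)
- hub_top (a point): centre of the top of the pulley's hub, on the axis; x axis along the keyway. Height 186 mm at the start, 164 mm home; shaft end 6 mm above it, 28 mm when home. Aluminium toothed pulley: rim radius 73 to 85 mm, hub radius 26; four arms 14 mm wide at 90 degree steps, one in line with the keyway; open windows between them. Below this point: rim 2 to 28, arms 9 to 21, hub's underside 30 mm
- keyway (a point): the keyway at the hub's underside, 14.5 mm out from the axis: slot 12 mm wide through the whole hub (bore radius 13, slot floor at 18 mm). A red paint stripe runs along the arm in line with it, from hub to rim. It must be above key before it can go down; it enters freely within about 0.1 rad of it, further off it binds or is blocked
- pulley_turn (a joint): turn of the pulley on the shaft, rad, counter-clockwise from above positive; 0 (or any whole turn) when the keyway is over the key. Turns either way without end, does not coast, needs about 0.12 N m (about 2.5 N against an arm 50 mm from the axis)
- pulley (a joint): how far the pulley has been pressed down the shaft, m: 0 at the start (hub on the end of the key), 0.022 fully home on the shoulder, negative if lifted. Snug fit: it does not sink by itself, needs about 9 to 13 N of push and stays where it is left; out of line with the key it cannot go down
- bin_mid (a point): yellow stacking bin of screws, 160 x 100 x 75 mm, loose: leave alone; point at its centre, half-way up
- tin_mid (a point): green grease tin, diameter 68, height 62 mm, loose: leave alone; point at its centre
- collar_mid (a point): dark steel shaft collar, diameter 48, bore 26, height 15 mm, lying loose: leave alone; point at its centre
- wrench_grip (a point): steel wrench lying flat on the bench, loose: leave alone; point on its handle

How it is judged:
On the way, in this order (a step that is already met when the one before it is completed fails the run):
1. the pulley is turned, still up on the end of the key, until its keyway meets the key (within 3 mm) (horizontal distance between keyway and key below 0.003 m and value of joint pulley below 0.01 m).
2. the pulley is pressed down over the key, home to within 2 mm (value of joint pulley above 0.02 m), for 0.2 s.
At the end, for the whole second after the job is handed in: the pulley is home on the shoulder (pressed down 20 mm or more of 22), its keyway over the key (within 2.5 mm) and at rest; bin, tin, collar and wrench within 20 mm of where they stood (value of joint pulley above 0.02 m and horizontal distance between keyway and key below 0.0025 m and velocity of joint pulley between -0.005 and 0.005 m/s and velocity of joint pulley_turn between -0.05 and 0.05 rad/s and distance of each of bin_mid, tin_mid, collar_mid, wrench_grip from where it was at the start of the episode below 0.02 m); the robot touches nothing.
It fails at once if the pulley is lifted off the key (by more than 4 mm) (value of joint pulley below -0.004 m).
It fails at once if the bin, tin, collar or wrench is knocked or carried (moved more than 20 mm) (distance of any of bin_mid, tin_mid, collar_mid, wrench_grip from where it was at the start of the episode above 0.02 m).
It also fails if it takes over 48 s, if anything falls off the work surface, if the arm or the gripper's body presses on something with over 40 N, if the wrist force passes 120 N, or if a joint passes its speed limit or range.

## Working session

There is one attempt and no reset: what is moved stays moved. The work goes in short steps, Python scripts to look and compute and a shell command to move; the robot and the scene stay as the last step left them, time stands still between calls to the robot, and variables do not carry over. Pictures are saved under pics/ and viewed, and the job is handed in when it is done.

```bash
mkdir -p pics
cat > h.py <<'E'
import numpy as np, cv2
from bench import robot
from scipy.spatial.transform import Rotation as R
def snap(cam,fn=None):
    s=robot.snapshot(cam)
    if fn: cv2.imwrite('pics/'+fn+'.png',s['color'])
    return s
E
python3 - <<'E'
from h import *
np.set_printoptions(precision=4,suppress=True)
o=robot.get_obs(); print({k:np.round(v,3) for k,v in o.items()})
for c in ['top','side']:
    s=snap(c,c+'0'); print(c,s['fx'],np.array(s['world_from_camera']))
    for n in ['shaft_end','key','hub_top','keyway','gearmotor','bin_mid','tin_mid','collar_mid','wrench_grip']:
        print(n,[(np.round(d['point'],3),round(d['p'],2)) for d in robot.landmark_of(n,c)[:2]])
print(robot.get_obs()['time'])
E
```

```text
{'time': np.float64(0.0), 'joint_positions': array([-1.219,  0.088,  1.372, -0.   ,  1.684, -0.103]), 'qvel': array([ 0.   ,  0.   , -0.   ,  0.002,  0.001,  0.   ]), 'joint_torque': array([  0.   , -34.018, -30.243,   0.072,   0.033,  -0.   ]), 'tool_pos': array([ 0.241, -0.494,  0.204]), 'ee_rot': array([-1.571,  0.002, -1.116]), 'wrist_force': array([-0.391, -0.111,  0.122]), 'wrist_torque': array([-0.045,  0.036,  0.034]), 'width': np.float64(0.094)}
top 456.4976819864288 [[-0.0278 -0.9886  0.1482  0.4326]
 [-0.9987  0.0337  0.0379  0.0335]
 [-0.0424 -0.1469 -0.9882  0.9552]
 [ 0.      0.      0.      1.    ]]
shaft_end [(array([0.521, 0.046, 0.192]), 0.92), (array([0.521, 0.043, 0.184]), 0.32)]
key [(array([0.501, 0.044, 0.157]), 0.95)]
hub_top [(array([0.52 , 0.044, 0.182]), 0.89)]
keyway [(array([0.513, 0.033, 0.156]), 0.64), (array([0.52 , 0.046, 0.187]), 0.25)]
gearmotor [(array([0.509, 0.034, 0.158]), 0.75), (array([0.524, 0.042, 0.   ]), 0.73)]
bin_mid [(array([0.614, 0.286, 0.04 ]), 0.72)]
tin_mid [(array([0.402, 0.141, 0.033]), 0.63)]
collar_mid [(array([ 0.448, -0.175,  0.008]), 0.59)]
wrench_grip [(array([0.711, 0.115, 0.004]), 0.73), (array([0.511, 0.033, 0.157]), 0.6)]
side 522.4344507973907 [[-0.7984 -0.4084  0.4425  0.1746]
 [-0.6022  0.5411 -0.587   0.5413]
 [ 0.0003 -0.7351 -0.6779  0.7411]
 [ 0.      0.      0.      1.    ]]
shaft_end [(array([0.519, 0.044, 0.191]), 0.9)]
key [(array([0.506, 0.045, 0.153]), 0.56)]
hub_top [(array([0.518, 0.043, 0.186]), 0.72), (array([0.505, 0.044, 0.152]), 0.16)]
keyway [(array([0.517, 0.029, 0.153]), 0.58)]
gearmotor [(array([ 0.518,  0.042, -0.003]), 0.62), (array([0.608, 0.285, 0.037]), 0.22)]
bin_mid [(array([0.611, 0.284, 0.036]), 0.62)]
tin_mid [(array([0.401, 0.146, 0.033]), 0.62)]
collar_mid []
wrench_grip [(array([0.718, 0.119, 0.003]), 0.93), (array([0.52 , 0.042, 0.186]), 0.73)]
1.0
```

View pictures.

View pics/top0.png

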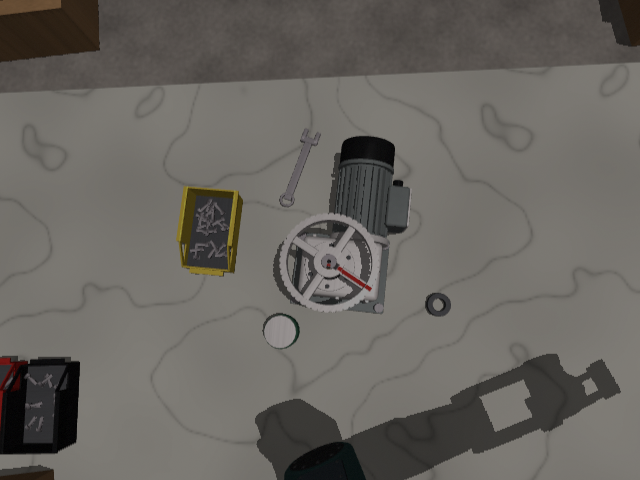

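View pics/side0.png

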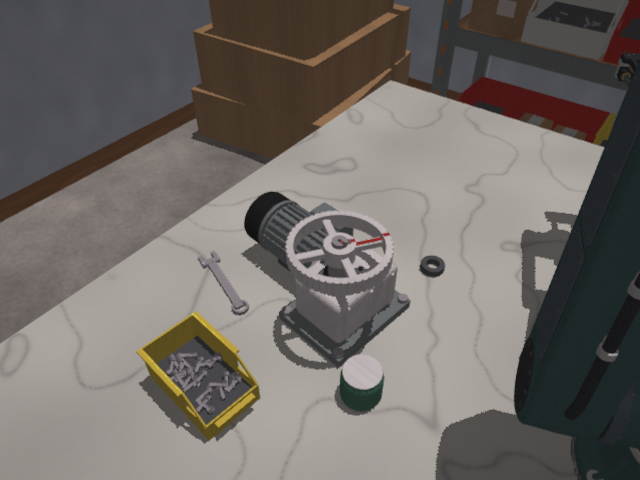

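Run:
```python
from h import *
im=cv2.imread('pics/top0.png')
cv2.imwrite('pics/topz.png',cv2.resize(im[120:330,255:435],None,fx=3.3,fy=2.8*3.3/2.8*0.85,interpolation=cv2.INTER_CUBIC)[:600])
c=cv2.resize(im[240:290,300:350],None,fx=11,fy=11,interpolation=cv2.INTER_CUBIC);cv2.imwrite('pics/hubz.png',c)
```

```text
(no output)
```

View pics/topz.png

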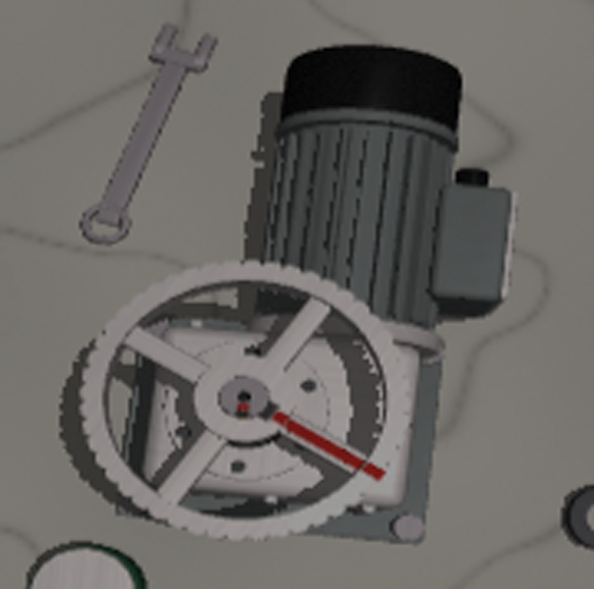

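View pics/hubz.png

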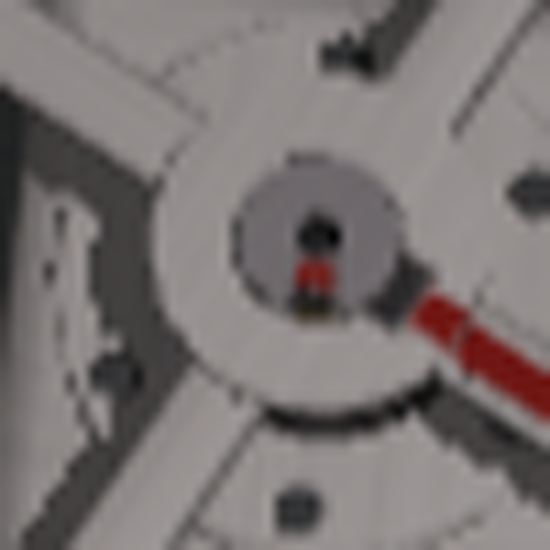

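```bash
cat >> h.py <<'E'
def bp(s,px,z,T=None):
    T=np.array(s['world_from_camera']) if T is None else T
    px=np.atleast_2d(px).astype(float)
    d=np.c_[(px[:,0]-s['cx'])/s['fx'],(px[:,1]-s['cy'])/s['fy'],np.ones(len(px))]@T[:3,:3].T
    return (T[:3,3]+d*((z-T[2,3])/d[:,2])[:,None])
def stripe(s,c,T=None,z=0.177,r0=.03,r1=.09,zs=None):
    im=s['color'].astype(int); m=(im[...,2]>110)&(im[...,1]<70)&(im[...,0]<70)
    v,u=np.nonzero(m); P=bp(s,np.c_[u,v],z,T)[:,:2]-c
    r=np.hypot(*P.T); k=(r>r0)&(r<r1); P=P[k]
    q=P.mean(0); w=np.linalg.svd(P-q)[2][0]; w=w*np.sign(w@q)
    return np.degrees(np.arctan2(w[1],w[0])),np.degrees(np.arctan2(q[1],q[0])),k.sum(),q
E
python3 - <<'E'
from h import *
np.set_printoptions(precision=4,suppress=True)
s=snap('top'); c=bp(s,[329.1,261.4],.192)[0,:2]; print('shaft',c, 'hubtop', bp(s,[300+290/11-.5,240+265/11-.5],.186))
print(stripe(s,c))
m=bp(s,[328.5,265.3],.192)[0,:2]-c; print('mark',np.degrees(np.arctan2(m[1],m[0])),m)
b=bp(s,np.array([[345,52],[530,190],[298,510],[115,370]])/11+[300,240]-.5,.12)[:,:2]; print(b.mean(0),[np.degrees(np.arctan2(*(x-b.mean(0))[::-1])) for x in b])
# motor edges in topz: 3.3 x 2.805 scale
def z2(p): return np.array(p)/[3.3,2.805]+[255,120]
for L,z in (([[437,345],[422,540]],.0),([[437,360],[415,542]],.01),([[283,120],[262,270]],.066),([[462,100],[440,200]],.066)):
    P=bp(s,z2(L),z); d=P[0]-P[1]; print(P[:,:2],np.degrees(np.arctan2(d[1],d[0])))
print(robot.get_obs()['time'])
E
```

```text
shaft [0.5188 0.0423] hubtop [[0.5159 0.048  0.186 ]]
(np.float64(-124.53000440995643), np.float64(-125.38488491710888), np.int64(98), array([-0.0324, -0.0456]))
mark 169.47819683958815 [-0.0065  0.0012]
[0.5204 0.0439] [np.float64(-7.518711836366721), np.float64(-68.39640826221917), np.float64(172.21690055855916), np.float64(111.8047981859039)]
[[ 0.5754 -0.0794]
 [ 0.4311 -0.0628]] -6.566689220763711
[[ 0.5627 -0.0776]
 [ 0.4298 -0.0574]] -8.659598816883669
[[0.7326 0.0138]
 [0.6228 0.0304]] -8.57132320192939
[[ 0.7429 -0.0957]
 [ 0.6696 -0.0786]] -13.130134638290357
1.05
```

```bash
cat >> h.py <<'E'
def row(p,yaw_deg):
    o=robot.get_obs(); Rm=R.from_euler('xyz',o['ee_rot']).as_matrix()
    Rt=R.from_euler('xyz',[-np.pi/2,0,np.radians(yaw_deg)]).as_matrix()
    return np.round(np.r_[Rm.T@(np.array(p)-o['tool_pos'])*1000, np.degrees(R.from_matrix(Rm.T@Rt).as_rotvec())],1).tolist()
E
python3 - <<'E'
from h import *
print(row([.52,.043,.27],0))
E
```

```text
[-360.2, -64.5, 486.0, 0.0, -63.9, 0.0]
```

```bash
python3 -m creep '[[-30,-50,30,0,-5,0,0],[-65,-65,75,0,-14,0,0],[-100,-65,120,0,-22,0,0],[-135,-65,170,0,-30,0,0],[-170,-65,220,0,-38,0,0]]'; python3 -c "
from h import *
print(row([.52,.043,.27],0))"
```

```text
time: 1.68
tool_pos: [0.3651, -0.2431, 0.2708]
ee_rot: [-1.571, -0.001, -0.449]
wrist_force: [1.0, -0.3, -1.1]
width: 0.094
[15.4, 0.7, 325.0, 0.0, -25.7, 0.1]
```

```bash
python3 -m creep '[[3,0,60,0,-6,0,0],[6,0,120,0,-12,0,0],[9,0,180,0,-18,0,0],[12,0,240,0,-24,0,0],[15,0,280,0,-26,0,0]]'; python3 -m creep '[[0,0,0,0,0,0,0]]'; python3 -c "
from h import *
print(row([.52,.043,.27],0))
o=robot.get_obs(); s=snap('wrist','w1'); print(np.array(s['mount']),robot.get_obs()['joint_positions'])
for n in ['shaft_end','key','hub_top','keyway']: print(n,[(np.round(d['point'],3),round(d['p'],2)) for d in robot.landmark_of(n,'wrist')[:2]])
"
```

```text
time: 2.3
tool_pos: [0.5013, 0.003, 0.2705]
ee_rot: [-1.571, -0.0, 0.005]
wrist_force: [-0.3, -0.5, -0.5]
width: 0.0938
time: 2.42
tool_pos: [0.5011, 0.0026, 0.2699]
ee_rot: [-1.571, 0.001, 0.005]
wrist_force: [0.3, -0.5, -0.3]
width: 0.0938
[19.1, -0.1, 40.2, -0.0, 0.3, -0.1]
[[ 9.99998799e-01 -6.78885597e-04  1.39344433e-03 -4.71092936e-04]
 [-1.52594586e-03 -2.73342357e-01  9.61915603e-01 -1.77685537e-01]
 [-2.72143290e-04 -9.61916574e-01 -2.73343065e-01  7.99540568e-02]
 [ 0.00000000e+00  0.00000000e+00  0.00000000e+00  1.00000000e+00]] [-1.10462575e-01 -2.62037794e-02  1.36022891e+00 -7.07498980e-04
  1.80842258e+00 -1.13715796e-01]
shaft_end [(array([0.519, 0.04 , 0.192]), 0.58)]
key [(array([0.508, 0.041, 0.153]), 0.9)]
hub_top []
keyway [(array([0.512, 0.03 , 0.156]), 0.65)]
```

View pics/w1.png

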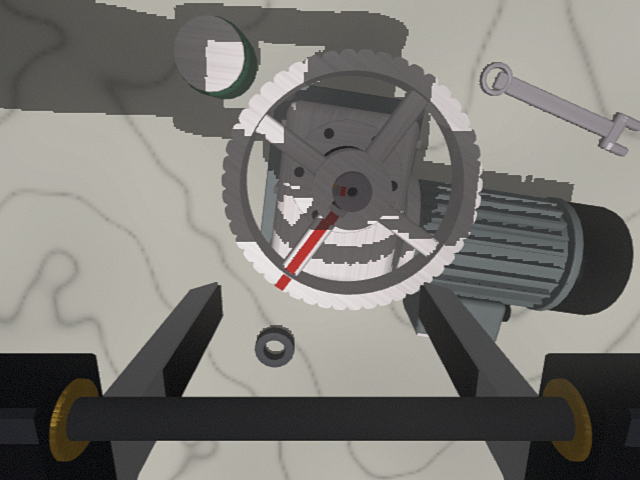

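```bash
cat >> h.py <<'E'
def wT(s,o):
    T=np.eye(4);T[:3,:3]=R.from_euler('xyz',o['ee_rot']).as_matrix();T[:3,3]=o['tool_pos'];return T@np.array(s['mount'])
E
python3 - <<'E'
from h import *
np.set_printoptions(precision=4,suppress=True)
o=robot.get_obs(); s=snap('wrist'); T=wT(s,o)
c=bp(s,[352,190.5],.192,T)[0,:2]; print(c)
print(stripe(s,c,T))
m=bp(s,[342,190.5],.192,T)[0,:2]-c;print(np.degrees(np.arctan2(m[1],m[0])))
# rim circle: outermost pixels (no lower-edge): left-right extents
P=bp(s,[[222,182],[482,185],[352,50],[345,309]],.184,T);print(P)
im=s['color'];cv2.imwrite('pics/w1z.png',cv2.resize(im[100:320,200:500],None,fx=2.6,fy=2.6,interpolation=cv2.INTER_CUBIC))
E
```

```text
[0.5202 0.0404]
(np.float64(-124.93778052176762), np.float64(-126.38413060842996), np.int64(524), array([-0.0342, -0.0464]))
179.90450489819892
[[ 0.4366  0.0449  0.184 ]
 [ 0.6052  0.0427  0.184 ]
 [ 0.5192  0.1231  0.184 ]
 [ 0.5176 -0.0449  0.184 ]]
```

View pics/w1z.png

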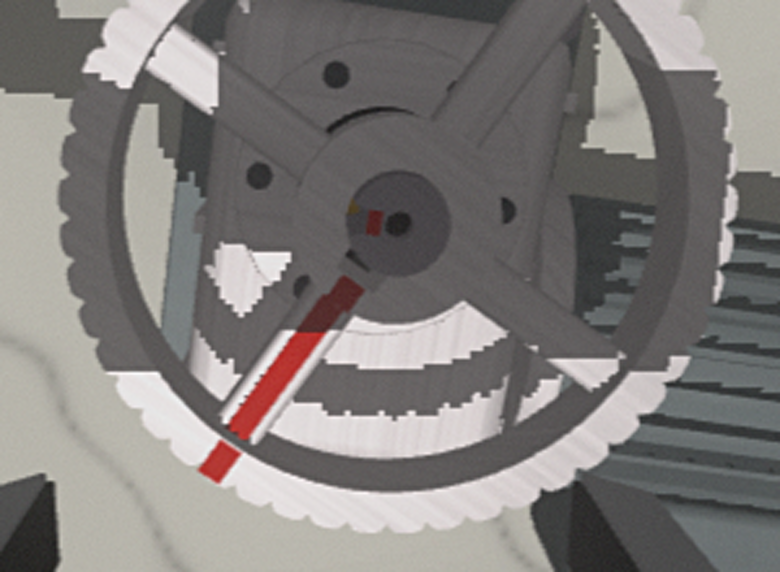

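```bash
python3 -m creep '[[19,0,39,0,0,0,0],[19,0,39,0,0,0,0],[19,55,39,0,0,0,0],[19,75,39,0,0,0,0],[19,75,39,0,0,0,0]]'; python3 -c "
from h import *
print(row([.52,.042,.158],0)); snap('wrist','w2');snap('side','s2')"
```

```text
time: 3.35
tool_pos: [0.5179, 0.0383, 0.1935]
ee_rot: [-1.571, 0.004, -0.001]
wrist_force: [-0.8, 0.5, -0.6]
width: 0.0937
[2.3, 35.5, 3.7, 0.0, -0.0, -0.3]
```

View pics/w2.png

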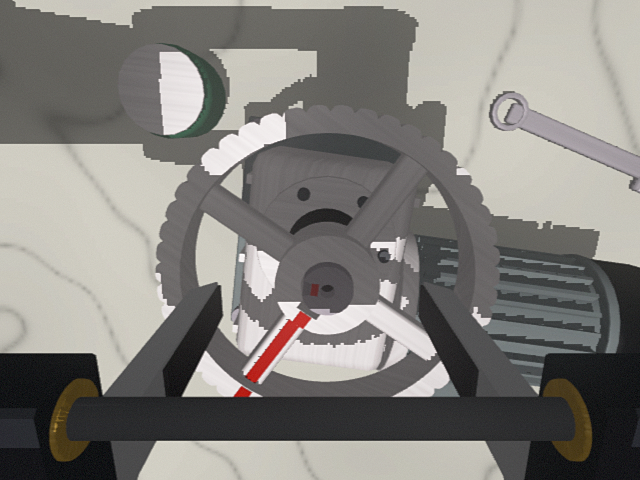

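View pics/s2.png

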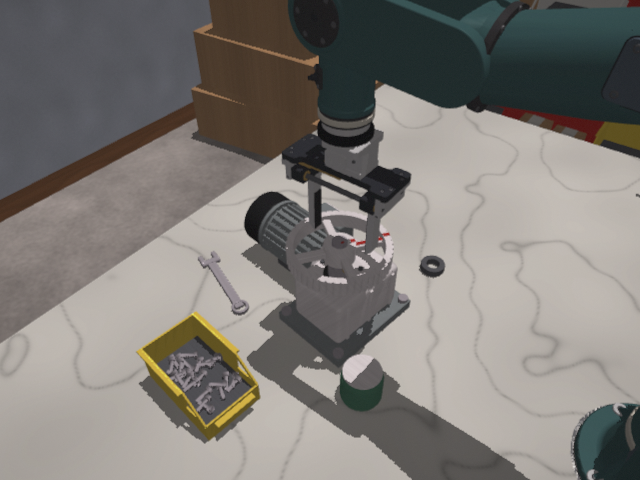

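Run:
```python
from h import *
o=robot.get_obs(); s=snap('wrist'); T=wT(s,o)
c=bp(s,[327.5,290],.192,T)[0,:2]; print(c, o['tool_pos'],stripe(s,c,T))
P=bp(s,[[322,287]],o['tool_pos'][2],T);print(P)
print([(np.round(d['point'],3),round(d['p'],2)) for n in ['shaft_end','hub_top'] for d in robot.landmark_of(n,'wrist')[:2]])
```

```text
[0.52309438 0.04292713] [0.51978573 0.03861256 0.19672721] (np.float64(-124.60155740597372), np.float64(-127.57449702388347), np.int64(946), array([-0.0341438 , -0.04437748]))
[[0.52040729 0.0464044  0.19672721]]
[(array([0.523, 0.043, 0.192]), 0.75), (array([ 0.521,  0.041, -0.003]), 0.72)]
```

```bash
python3 -m creep '[[2,0,3.5,0,0,0,0],[2,20,3.5,0,0,0,0],[2,36,3.5,0,0,0,0],[2,36,3.5,0,0,0,0]]'; python3 -c "
from h import *
snap('wrist','w3');snap('side','s3')
for i in range(4):
  print(robot.get_obs()['tool_pos'].round(4)); snap('wrist')"
```

```text
time: 4.1
tool_pos: [0.5205, 0.0432, 0.1577]
ee_rot: [-1.571, 0.004, 0.001]
wrist_force: [-0.5, 0.4, -0.0]
width: 0.0942
[0.5216 0.0431 0.1596]
[0.5219 0.043  0.1601]
[0.522  0.043  0.1603]
[0.522  0.043  0.1604]
```

View pics/w3.png

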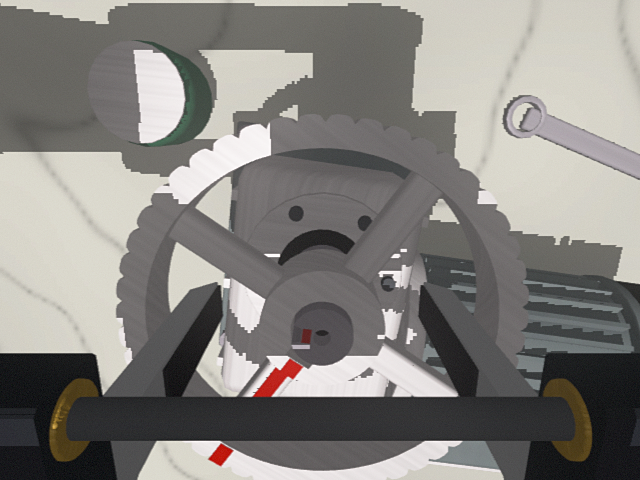

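```bash
python3 -m creep '[[0,0,0,0,8,0,0],[0,0,0,0,16,0,0],[0,0,0,0,24,0,0],[0,0,0,0,34,0,0],[0,0,0,0,40,0,0]]'; python3 -c "
from h import *
s=snap('top','t4');print(stripe(s,np.array([.521,.042])),stripe(s,np.array([.521,.042]),None,.155))
o=robot.get_obs();print(o['tool_pos'].round(4),o['wrist_force'],o['ee_rot'])"
```

```text
time: 5.03
tool_pos: [0.5214, 0.0422, 0.1601]
ee_rot: [-1.572, -0.001, -0.701]
wrist_force: [-2.0, -1.3, 1.0]
width: 0.0938
(np.float64(-148.63024750874658), np.float64(-151.03682514496447), np.int64(113), array([-0.04971984, -0.0275184 ])) (np.float64(-148.6186334462961), np.float64(-150.0016674637016), np.int64(110), array([-0.04926038, -0.02843858]))
[0.5216 0.0425 0.1601] [ 0.76323542 -0.46174062  0.76985269] [-1.57108238e+00 -1.01353536e-03 -7.03079923e-01]
```

View pics/t4.png

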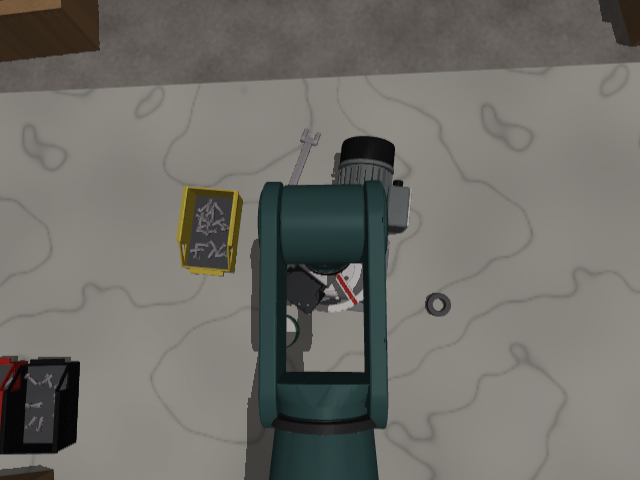

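```bash
python3 -m creep '[[0,0,0,0,9,0,0],[0,0,0,0,18,0,0],[0,0,0,0,26,0,0],[0,0,0,0,33,0,0],[0,0,0,0,34,0,0]]'; python3 -c "
from h import *
o=robot.get_obs();s=snap('wrist','w5'); T=wT(s,o);print(stripe(s,np.array([.521,.042]),T))
s=snap('top','t5');print(stripe(s,np.array([.521,.042])))
s=snap('side','s5');print(stripe(s,np.array([.521,.042])))
o=robot.get_obs();print(o['tool_pos'].round(4),o['wrist_force'],o['ee_rot'],o['joint_positions'])"
```

```text
time: 5.7
tool_pos: [0.5214, 0.0428, 0.1599]
ee_rot: [-1.571, -0.0, -1.289]
wrist_force: [-2.3, -1.1, 0.9]
width: 0.094
(np.float64(178.8526794984077), np.float64(177.18175332225863), np.int64(461), array([-0.05609605,  0.00276146]))
(np.float64(176.59924260166343), np.float64(176.91939466790873), np.int64(77), array([-0.05500019,  0.00296003]))
(np.float64(-175.8586648855634), np.float64(179.3919856887048), np.int64(51), array([-0.05108354,  0.00054211]))
[0.5215 0.0431 0.1597] [-1.54665414 -0.88242674  1.04631596] [-1.57070723e+00 -2.32427022e-05 -1.28853878e+00] [-2.60185187e-02  4.11024289e-02  1.51010844e+00  4.88727808e-06
  1.59028984e+00  1.26252036e+00]
```

View pics/w5.png

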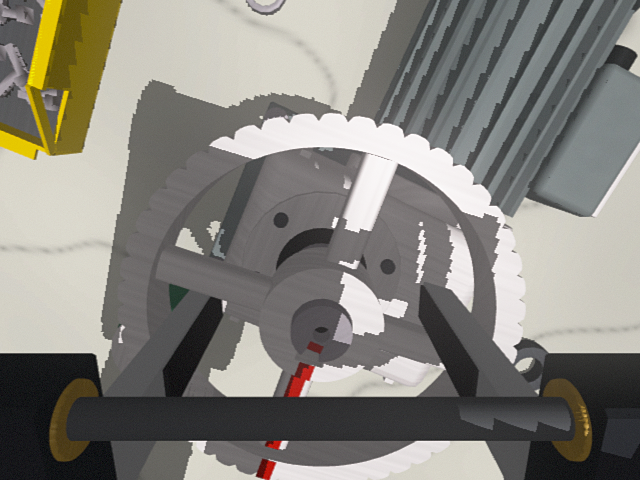

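View pics/s5.png

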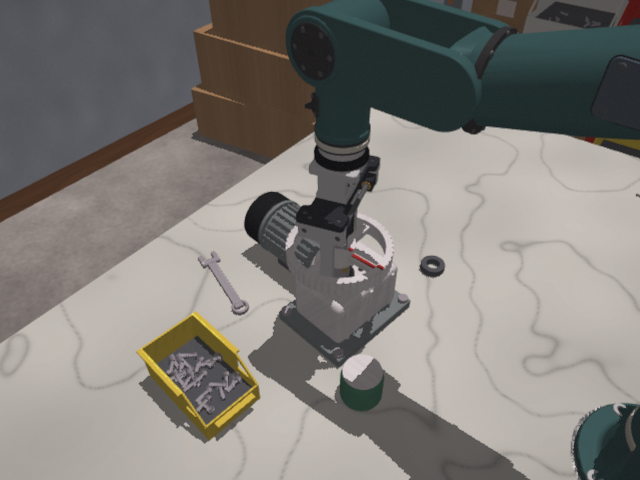

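```bash
python3 -c "
from h import *
im=cv2.imread('pics/w5.png')
cv2.imwrite('pics/w5z.png',cv2.resize(im[0:220,370:640],None,fx=2.7,fy=2.7,interpolation=cv2.INTER_CUBIC))
im=cv2.imread('pics/w1.png')
cv2.imwrite('pics/w1m.png',cv2.resize(im[160:340,400:640],None,fx=3,fy=3,interpolation=cv2.INTER_CUBIC))"
```

```text
(no output)
```

View pics/w5z.png

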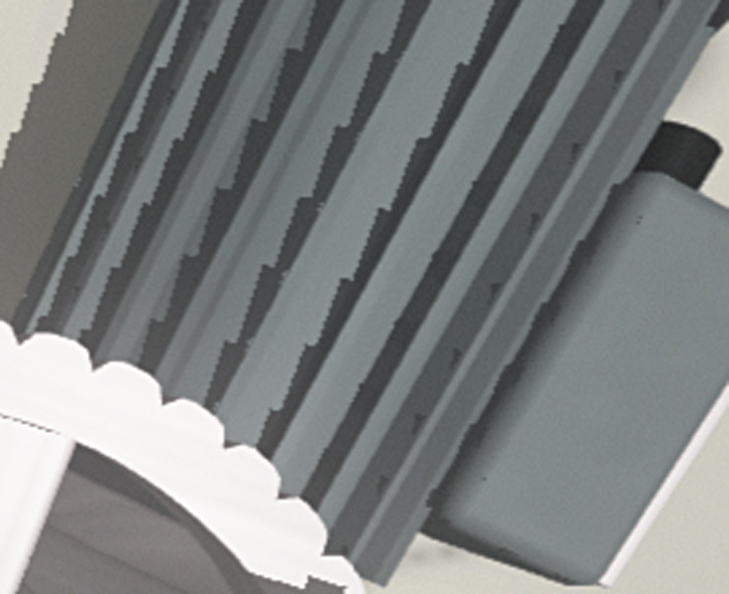

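View pics/w1m.png

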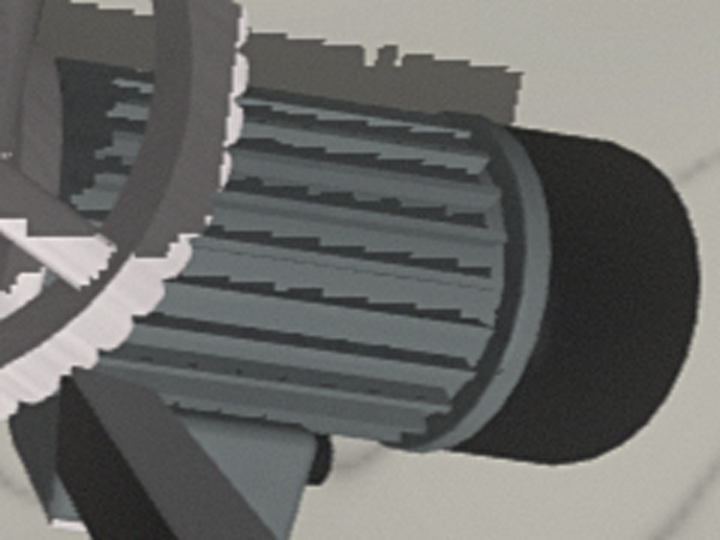

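Run:
```python
from h import *
s=snap('wrist'); o=robot.get_obs()
def dirn(Ls,T):
    N=[]
    for a,b in Ls:
        r=[T[:3,:3]@np.array([(p[0]-s['cx'])/s['fx'],(p[1]-s['cy'])/s['fy'],1]) for p in (a,b)]
        n=np.cross(*r); N.append(n/np.linalg.norm(n))
    d=np.linalg.svd(np.array(N))[2][2]; d*=np.sign(d[0])
    # with horizontality imposed: per-line direction n x z
    per=[np.cross(n,[0,0,1]) for n in N]
    return np.degrees(np.arctan2(d[1],d[0])),d,[np.degrees(np.arctan(p[1]/p[0])) for p in per]
z=lambda L:[[np.array(p)/2.7+[370,0] for p in l] for l in L]
print(dirn(z([[(20,325),(165,0)],[(385,585),(715,20)],[(355,560),(678,0)]]),wT(s,o)))
o1=dict(tool_pos=[.5011,.0026,.27],ee_rot=[-1.571,.001,.004])
z=lambda L:[[np.array(p)/3+[400,160] for p in l] for l in L]
print(dirn(z([[(245,95),(440,118)],[(200,412),(400,438)],[(205,232),(490,275)]]),wT(s,o1)))
print(o['time'])
```

```text
(np.float64(-6.761131679824493), array([ 0.99231348, -0.11764354,  0.03839202]), [np.float64(-7.010711571595398), np.float64(-7.796575375577612), np.float64(-7.979853263496086)])
(np.float64(-6.674371548478864), array([ 0.99101534, -0.11596817,  0.06663324]), [np.float64(-6.452113837694083), np.float64(-7.666335202299118), np.float64(-8.528843302652708)])
5.9
```

```bash
python3 -m creep '[[0,0,0,0,3,0,0],[0,0,0,0,5,0,0],[0,0,0,0,5,0,0]]'; python3 -c "
from h import *
o=robot.get_obs();s=snap('wrist','w6'); T=wT(s,o);print(stripe(s,np.array([.521,.042]),T))
s=snap('top','t6');print(stripe(s,np.array([.521,.042])))
s=snap('side','s6');print(stripe(s,np.array([.521,.042])))
o=robot.get_obs();print(o['tool_pos'].round(4),o['wrist_force'],o['ee_rot'])
for n in ['key','keyway','hub_top']:
  for c in ['wrist','side']: print(n,c,[(np.round(d['point'],3),round(d['p'],2)) for d in robot.landmark_of(n,c)[:2]])
im=cv2.imread('pics/w6.png');cv2.imwrite('pics/w6z.png',cv2.resize(im[240:480,200:460],None,fx=2.5,fy=2.5,interpolation=cv2.INTER_CUBIC))"
```

```text
time: 6.28
tool_pos: [0.5215, 0.0431, 0.1595]
ee_rot: [-1.571, 0.0, -1.377]
wrist_force: [-1.8, 0.2, 1.4]
width: 0.0943
(np.float64(169.72722389818404), np.float64(173.9759619194887), np.int64(94), array([-0.03433436,  0.00362325]))
(np.float64(178.19476460959464), np.float64(174.345772031252), np.int64(6), array([-0.03484842,  0.00345022]))
(np.float64(176.1462179285678), np.float64(175.85369778245192), np.int64(7), array([-0.03682371,  0.00266947]))
[0.5215 0.0431 0.1595] [-1.76351035 -0.25233907  0.61536173] [-1.57066753e+00  1.29785301e-04 -1.37713433e+00]
key wrist [(array([0.509, 0.042, 0.156]), 0.93)]
key side [(array([0.505, 0.045, 0.155]), 0.76)]
keyway wrist [(array([ 0.445, -0.174,  0.009]), 0.66), (array([ 0.526,  0.043, -0.001]), 0.27)]
keyway side [(array([0.509, 0.043, 0.156]), 0.93)]
hub_top wrist []
hub_top side []
```

View pics/w6z.png

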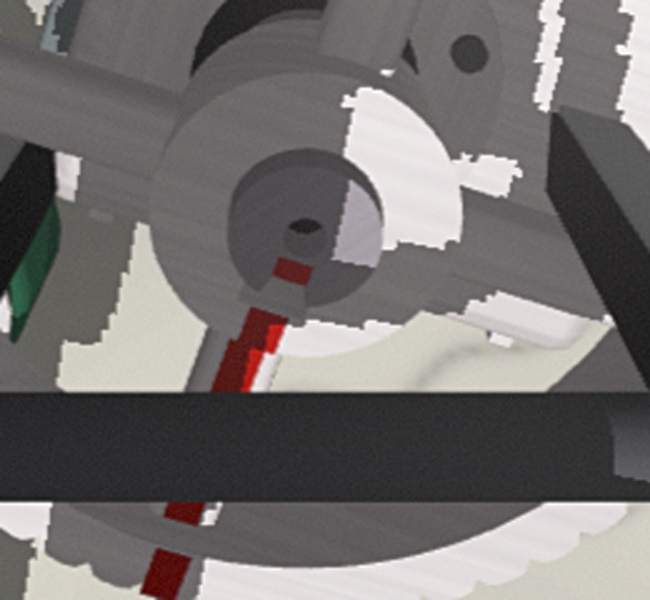

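Run:
```python
from h import *
o=robot.get_obs();s=snap('wrist'); T=wT(s,o)
p=lambda x,y:np.array([x,y])/2.5+[200,240]
for a,b,za,zb in (((265,327),(165,577),.186,.184),((240,360),(184,515),.177,.177)):
    A=bp(s,p(*a),za,T)[0];B=bp(s,p(*b),zb,T)[0];d=B-A;print(A,B,np.degrees(np.arctan2(d[1],d[0])))
A=bp(s,p(305,233),.192,T)[0];B=bp(s,p(292,271),.192,T)[0];d=B-A;print(A,B,np.degrees(np.arctan2(d[1],d[0])))
im=s['color'].astype(int); m=(im[...,2]>60)&(im[...,2]>3*im[...,1])&(im[...,2]>3*im[...,0])
v,u=np.nonzero(m);P=bp(s,np.c_[u,v],.178,T)[:,:2]-A[:2]
for c in ([.521,.042],[.521,.043],[.522,.041]):
    P=bp(s,np.c_[u,v],.178,T)[:,:2]-c; r=np.hypot(*P.T);k=(r>.03)&(r<.09);q=P[k];mm=q.mean(0);w=np.linalg.svd(q-mm)[2][0];print(k.sum(),np.degrees(np.arctan(w[1]/w[0])),np.degrees(np.arctan2(mm[1],mm[0])))
```

```text
[0.50073034 0.04553955 0.186     ] [0.44380859 0.05393188 0.184     ] 171.61294391729672
[0.48729611 0.04795824 0.177     ] [0.45179722 0.05244053 0.177     ] 172.8035912192397
[0.52251432 0.04294748 0.192     ] [0.51550519 0.04368801 0.192     ] 173.96890953462324
568 -7.003877957106463 171.2260761373379
564 -6.996504759392836 172.1471364326867
587 -7.2795017528398445 170.4863319764859
```

```bash
python3 -m creep '[[0,0,0,0,-6,0,0],[0,0,0,0,-6,0,0],[0,-40,0,0,-6,0,0],[0,-65,0,0,-6,0,60],[0,-65,0,0,-6,0,163]]'; python3 -m creep '[[0,0,0,0,0,0,163],[0,0,0,0,0,0,163],[0,0,0,0,0,0,163]]'; python3 -c "
from h import *
o=robot.get_obs();print(o['tool_pos'],o['width']);s=snap('wrist','w7');T=wT(s,o);np.save('T7',T)
im=s['color'];cv2.imwrite('pics/w7z.png',cv2.resize(im[180:480,160:480],None,fx=2,fy=2,interpolation=cv2.INTER_CUBIC))"
```

```text
time: 7.4
tool_pos: [0.523, 0.043, 0.2269]
ee_rot: [-1.565, -0.002, -1.274]
wrist_force: [-0.0, 0.1, 0.6]
width: 0.0773
time: 7.78
tool_pos: [0.521, 0.043, 0.2232]
ee_rot: [-1.573, 0.001, -1.273]
wrist_force: [0.2, -0.9, -0.2]
width: 0.0477
[0.52100224 0.04297902 0.22316596] 0.04766276862651187
```

View pics/w7z.png

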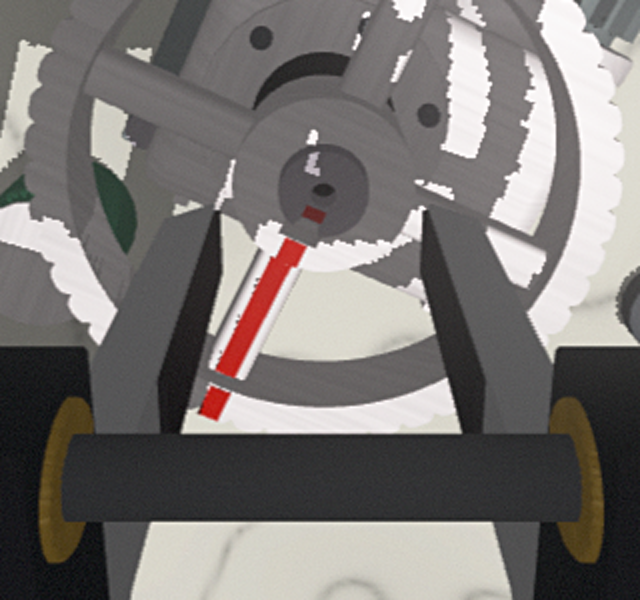

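```bash
python3 -m creep '[[0,0,0,0,0,0,163],[0,0,0,0,0,0,163],[0,0,0,0,0,0,163]]'
python3 - <<'E'
from h import *
o=robot.get_obs();s=snap('wrist','w8'); T=wT(s,o);print(o['tool_pos'],o['width'])
c=bp(s,np.array([322,189])/2+[160,180],.192,T)[0,:2]; m=bp(s,np.array([313.5,213])/2+[160,180],.192,T)[0,:2]-c
print(c,'mark',np.degrees(np.arctan2(m[1],m[0])))
for c in (c,np.array([.5215,.0428])): print(stripe(s,c,T,.177,.03,.072))
E
```

```text
time: 8.2
tool_pos: [0.5215, 0.043, 0.2245]
ee_rot: [-1.571, -0.0, -1.273]
wrist_force: [0.2, -0.4, 0.7]
width: 0.0336
[0.52151877 0.04301671 0.22450357] 0.03358238271183439
[0.52312888 0.04340174] mark 178.63783816839307
(np.float64(173.921780007004), np.float64(172.96155354945847), np.int64(504), array([-0.04713694,  0.0058198 ]))
(np.float64(174.753697245397), np.float64(171.93070113319683), np.int64(480), array([-0.04659591,  0.00660611]))
```

```bash
python3 -m creep '[[0,25,0,0,0,0,163],[0,33,0,0,0,0,163],[0,37,0,0,0,0,163],[0,40,0,0,0,0,163],[0,42,0,0,0,0,163]]'; python3 -c "
from h import *
o=robot.get_obs();print(o['tool_pos'],o['wrist_force'],o['wrist_torque'])"
```

```text
time: 8.88
tool_pos: [0.5216, 0.043, 0.1858]
ee_rot: [-1.569, -0.001, -1.273]
wrist_force: [-4.3, 0.1, 10.4]
width: 0.034
[0.52164828 0.04300019 0.18576355] [-4.27017344  0.10408762 10.40366698] [-0.00882119  0.93344428 -0.00096197]
```

```bash
python3 -m creep '[[0,2,0,0,0,0,163],[0,4,0,0,0,0,163],[0,5,0,0,0,0,163],[0,5,0,0,0,0,163]]'; python3 -c "
from h import *
o=robot.get_obs();print(o['tool_pos'],o['wrist_force'],o['wrist_torque'])"
```

```text
time: 9.38
tool_pos: [0.5216, 0.043, 0.1811]
ee_rot: [-1.568, -0.001, -1.273]
wrist_force: [-4.5, 0.6, 9.4]
width: 0.0335
[0.52163672 0.04301085 0.18112173] [-4.47535108  0.63885193  9.43976397] [ 0.05055173  0.91338959 -0.03460514]
```

```bash
python3 -m creep '[[0,3,0,0,0,0,163],[0,6,0,0,0,0,163],[0,9,0,0,0,0,163],[0,12,0,0,0,0,163],[0,13,0,0,0,0,163]]';python3 -m creep '[[0,2,0,0,0,0,163],[0,4,0,0,0,0,163],[0,5,0,0,0,0,163],[0,5,0,0,0,0,163]]'
```

```text
time: 10.0
tool_pos: [0.5216, 0.043, 0.1681]
ee_rot: [-1.568, -0.001, -1.273]
wrist_force: [-4.7, -0.8, 10.0]
width: 0.0337
time: 10.5
tool_pos: [0.5217, 0.043, 0.1642]
ee_rot: [-1.568, -0.001, -1.273]
wrist_force: [-6.2, 0.1, 13.1]
width: 0.0338
```

```bash
python3 -m creep '[[0,1,0,0,0,0,163],[0,2,0,0,0,0,163],[0,2,0,0,0,0,163]]'; python3 -m creep '[[0,1,0,0,0,0,163],[0,2,0,0,0,0,163],[0,2,0,0,0,0,163]]'
```

```text
time: 10.88
tool_pos: [0.5217, 0.043, 0.1641]
ee_rot: [-1.566, -0.002, -1.273]
wrist_force: [-9.3, -0.9, 19.7]
width: 0.034
time: 11.25
tool_pos: [0.5218, 0.043, 0.164]
ee_rot: [-1.565, -0.002, -1.273]
wrist_force: [-11.4, -0.5, 25.5]
width: 0.0339
```

```bash
python3 -m creep '[[0,-15,0,0,0,0,163],[0,-50,0,0,0,0,163],[0,-90,0,0,0,0,163],[0,-90,-60,0,0,0,163],[0,-90,-60,0,0,0,163]]'; python3 -c "
from h import *
o=robot.get_obs();print(o['tool_pos'],o['wrist_force'])
s=snap('wrist','w9');T=wT(s,o);s2=snap('side','s9');snap('top','t9')
print(stripe(s,np.array([.5215,.043]),T,.155))
for n in ['hub_top','shaft_end','keyway','key','tin_mid','bin_mid','collar_mid','wrench_grip']:
  for c in ['wrist','side']: print(n,c,[(np.round(d['point'],3),round(d['p'],2)) for d in robot.landmark_of(n,c)[:1]])
"
```

```text
time: 11.88
tool_pos: [0.462, 0.025, 0.2459]
ee_rot: [-1.571, -0.0, -1.274]
wrist_force: [0.6, -0.8, 0.5]
width: 0.0338
[0.46195868 0.02497009 0.24586345] [ 0.64168896 -0.77972826  0.53097436]
(np.float64(106.96047461876084), np.float64(173.7272330391667), np.int64(2), array([-0.07175457,  0.00788726]))
hub_top wrist []
hub_top side [(array([0.52 , 0.043, 0.163]), 0.81)]
shaft_end wrist [(array([0.521, 0.044, 0.188]), 0.61)]
shaft_end side [(array([0.523, 0.043, 0.189]), 0.57)]
keyway wrist [(array([0.505, 0.047, 0.134]), 0.6)]
keyway side [(array([0.506, 0.044, 0.132]), 0.59)]
key wrist [(array([0.507, 0.041, 0.157]), 0.93)]
key side [(array([0.506, 0.046, 0.156]), 0.57)]
tin_mid wrist [(array([0.398, 0.143, 0.033]), 0.62)]
tin_mid side [(array([0.404, 0.147, 0.034]), 0.75)]
bin_mid wrist []
bin_mid side [(array([0.606, 0.283, 0.034]), 0.92)]
collar_mid wrist [(array([ 0.445, -0.172,  0.009]), 0.56)]
collar_mid side [(array([ 0.446, -0.177,  0.007]), 0.85)]
wrench_grip wrist []
wrench_grip side [(array([0.716, 0.12 , 0.002]), 0.81)]
```

View pics/w9.png

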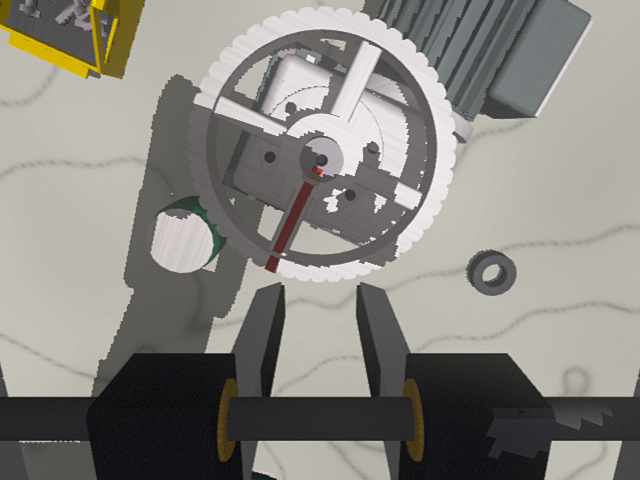

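View pics/s9.png

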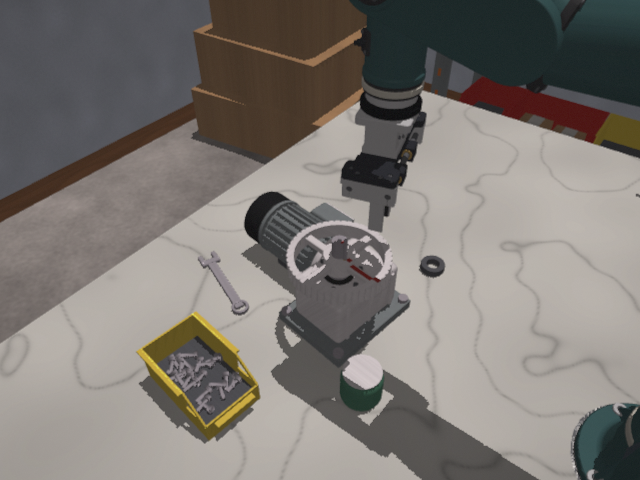

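Wrist view: the shaft end at (321,160) stands clear of the hub, and the stripe runs in line with the mark, from (318,180) to (272,268). The side view shows the pulley low on the housing, the tin and bin unmoved, and the gripper clear. The networks put the hub top at 0.163 m and the keyway at 0.132–0.134 m, which means it is home.

```bash
python3 -m creep '[[0,0,0,0,0,0,163],[0,0,0,0,0,0,163]]'; python3 -c "
from bench import robot
robot.close_job(); print(robot.get_obs()['time'])"
```

```text
time: 13.08
tool_pos: [0.4641, 0.0254, 0.2455]
ee_rot: [-1.571, -0.0, -1.273]
wrist_force: [-0.8, 0.0, -0.0]
width: 0.0338
the job is handed in; nothing more can be done
the job is handed in; nothing more can be done
```

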